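# Latch the keeper bar over the film can

### The job

Lock the film can into its cradle with the loose keeper bar: tilt the bar so that its oblong eye slips over the wide head of the sprung stud, draw the bar back against the spring, and level it so that its crosspiece drops behind the two yellow fork posts and stays latched, flat on both seats, when you let go. Feel your way: a pull of about 17 N draws the stud far enough, and never pull or press harder than 20 N. Leave the can where it lies and do not push the other things about.

Things in the scene. Friction and masses are not known exactly. Their poses are not given: they have to be found in the camera images.
- cradle: Fixed cradle, grey base 240 x 130 x 6 mm. Origin: centre of its underside, on the table; z up; x from fork (-x) to stud (+x, nearer the robot). Its blue rail carries stud and fork, a fixed distance apart, and is clamped anywhere within 12 mm of its middle position along x: this reading does not show where; see or feel it. It does not yield under 25 N.
- stud_mid (a point): Point of the base at cradle x 74.5, y 0, z 38 mm, where the shaft leaves its seat if the rail is in its middle position (really up to 12 mm off along x). Seat: flat top of a blue block 36 (x) x 56 (y) mm, 38 mm over the table. Stud: upright 9 mm steel shaft, bare for 14 mm above the seat, then a round flat brass head, 27 mm in diameter, 4 mm thick, top 56 mm over the table.
- fork_mid (a point): Point of the base at cradle x -75, y 0, z 38 mm: middle of the fork's far (-x) faces, if the rail is in its middle position (really off by the same amount as the stud). Flat sill (other seat) 38 mm over the table, 21 mm out behind and 9 mm in front of it, 56 mm wide. Two yellow posts, 8 mm square, 9 mm high, leave a gap of 22 mm for the stem.
- stud (a joint): How far the stud is drawn in its slot from rest towards the fork (cradle -x), in m, 0 to 0.014 (solid stop). A spring drives it back: it yields from 3 N and takes 2.6 N more per mm. With the rim hooked on the shaft and the bar level, the crosspiece clears the posts' far faces once the stud is drawn 4 mm (13.5 N); latched, it stays drawn 3 to 4 mm.
- keeper: Loose dark steel bar, flat, 5 mm thick, 167 mm long, 0.1 to 0.2 kg, at first flat on the table, nose roughly towards the robot. Origin: underside, below the middle of the grip; x along the bar to the nose, z up. Red grip: upright block 40 (x) x 12 (y) mm, top 36 mm above the underside. Stem 16 mm wide. Tail: crosspiece 44 mm wide (y), x -75 to -65.
- keeper_rim (a point): On the keeper (x 85, y 0, z 2.5 mm): middle of the eye's tip-side inner edge, which bears on the shaft. The eye opens 24 mm along the bar (x 61 to 85), 36 mm across; its tip rim is 7 mm wide, outer width 50. Level, the head does not pass. Nose down 30 to 40 degrees, the rim goes down beyond the head and under it, the tail side staying above; then pull back to the shaft and level.
- keeper_tail (a point): On the keeper (x -65, y 0, z 2.5 mm): middle of the crosspiece's nose-side face, which bears on the far faces of the fork posts when latched.
- can: Steel film can, 86 mm in diameter, 28 mm tall, 0.3 kg, lying loose in the cradle between four pins, its top 34 mm above the table (4 mm below the latched bar). Origin: centre of its underside.
- reel: Bystander: film reel lying flat, 150 mm in diameter, 22 mm thick. Origin: centre of its underside.
- old_can: Bystander: rusty brown film can, 160 mm in diameter, 40 mm tall. Origin: centre of its underside.
- core: Bystander: yellow plastic film core, a ring 50 mm in diameter, 16 mm tall. Origin: centre of its underside.
- loupe: Bystander: black loupe, 32 mm in diameter, 34 mm tall. Origin: centre of its underside.
- red_book: Bystander: red notebook lying flat, 80 x 120 x 14 mm. Origin: centre of its underside.
- blue_book: Bystander: blue notebook lying flat, 95 x 140 x 18 mm. Origin: centre of its underside.
- screwdriver: Bystander: screwdriver lying flat. Origin: underside, within its length.

How it is judged:
On the way, in this order (a step that is already met when the one before it is completed fails the run):
1. the tilted bar's eye is over the stud: nose down at least 15 degrees, the tip's rim lower than the underside of the stud's head (angle between keeper's own z axis and vertical above 0.26 rad and z of keeper_rim in the frame of cradle below 0.0515 m and x of keeper_rim in the frame of cradle between 0.061 and 0.12 m and y of keeper_rim in the frame of cradle between -0.012 and 0.012 m and x of keeper_tail in the frame of cradle below 0 m), for 0.05 s.
2. the bar draws the stud back at least 3 mm (value of joint stud above 0.003 m), for 0.1 s.
At the end, for the whole second after the job is handed in: The keeper rests by itself, level within 0.05 rad, rim and crosspiece middles at most 43.5 mm above the cradle's underside, crosspiece behind the fork posts and centred within 7 mm, the stud held drawn by 2.5 to 6.5 mm; can within 12 mm and bystanders within 30 mm of their starts (value of joint stud between 0.0025 and 0.0065 m and angle between keeper's own z axis and vertical below 0.05 rad and z of each of keeper_rim, keeper_tail in the frame of cradle below 0.0435 m and z of keeper_tail in the frame of cradle above 0.0375 m and x of keeper_tail in the frame of cradle between -0.092 and -0.059 m and y of keeper_tail in the frame of cradle between -0.007 and 0.007 m and linear speed of keeper below 0.01 m/s and angular speed of keeper below 0.1 rad/s); the robot touches nothing.
It fails at once if the stud is overdrawn: pulled back more than 7.7 mm, which takes 23 N (value of joint stud above 0.0077 m).
It fails at once if the keeper jams or presses on the cradle (stud, seats and fork) with more than 55 N in all (contact force between keeper and cradle above 55 N).
It fails at once if the can is moved by more than 12 mm (distance of can from where it was at the start of the episode above 0.012 m).
It fails at once if a bystander is moved by more than 30 mm (distance of any of reel, old_can, core, loupe, red_book, blue_book, screwdriver from where it was at the start of the episode above 0.03 m).
It also fails if it takes over 72 s, if anything falls off the work surface, if the arm or the gripper's body presses on something with over 40 N, if the wrist force passes 120 N, or if a joint passes its speed limit or range.

### The arm

A 7-joint arm with a two-finger parallel gripper is mounted at the origin on the work surface. World frame = base frame: x ahead of the robot, y to its left, z up, the work surface at z = 0. Lengths are in m, angles in rad, forces in N, time in s.
With the tool pointing down it reaches from about 0.425 to 0.925 m from the base axis. Payload 6.8 kg.
Tool frame: the origin (TCP) lies midway between the tips of the shut fingers; the grasp point (between the pads) lies 19 mm behind it; z points along the fingers, y is the line along which they close (so a half turn about z gives the same grasp; the last joint's range is limited). The gripper opens to 85 mm and grips with 20 to 120 N. Pads are 22 mm wide; open, the fingers measure 114 mm over their backs; the gripper's body (76 mm by 85 mm) begins 54 mm behind the grasp point. The pads swing forward as they close: fully open they stand 13 mm farther back than shut.
Start: joints at [1.027, 0.477, 0.022, 1.555, -0.011, 1.109, -0.083], TCP at [0.285, -0.612, 0.231] pointing down, gripper open.
Joint ranges: [-2.96, 2.96], [-0.34, 2.1], [-1.41, 1.46], [0.24, 2.44], [-1.37, 4.51], [0.17, 1.92], [-2.96, 2.96]. Speed limits (rad/s): [2.39, 2.39, 3.14, 3.14, 3.14, 3.14, 3.14].

### API

Orientations are given as a rotation vector (axis times angle).
In Python, from bench import r gives the robot as it stands. The module is installed in compiled form; this text tells all that it offers.
- The arm moves only by the tool apply_moves, never from a script. Its argument "rows" is a list of rows, each a list of 6 numbers: the shift along the tool's x, y, z scaled (see below), then the turn, a rotation vector about the tool's x, y, z scaled (see below). A call has 1 to 5 rows; each row is the pose to reach, as a shift and turn from the pose commanded when the call began, along the tool's axes at that moment; what a row does not reach only later rows make up. The controller multiplies each number of a shift by 0.25 m and each number of a turn by 90 degrees. A row lasts 1/8 s, in which the tool goes at most 62.5 mm and 10.7 degrees, less where a joint would pass 70% of its speed; a pose out of reach is approached as far as the arm can. A call with a number of a shift or a turn outside -1 to 1 is refused whole. A call with a gripper value outside its range is refused whole. "claw" is the opening, from 0 (shut) to 1 (fully open), set as the call begins (left out, the last holds). The fingers move at their own pace and stop on an object; "newtons" is the grip in N (left out, the last holds). Time passes only in rows, so rows that repeat a pose let the fingers close. It gives the time, the measured TCP pose, the force, the opening and the grip force at its end, in the units of the state.
- r.get_obs(): the state, without advancing time (a new reading comes with each control period).
- r.grab_frame(name): name is "scene" or "top" or "wrist"; returns a dict with "pixels" (400x640x3 uint8, red, green, blue), "intrinsics" (3x3 intrinsics, pixels), "eye" and "attitude" of the camera in the world. Camera axes: x right, y up, looking along -z (the intrinsics and any distortion apply to the point x, -y, -z); pixel columns grow to the right and rows downward; lengths in m; the calibration is good to about 2 mm. A picture is of the moment at which its call begins. There is no depth.
- r.hand_in(): hands the job in; it is judged then, once.
Trained networks look in a picture, given as the dict that the camera call returned (one of the last four; its "shot" number tells which), for a name from the list of things; names that differ only in an ending like _2 or _b are one class to them, and where a whole thing is asked for, a point or a joint stands for the part that bears it (a point fixed in the world has none). Each returns a list of dicts, best first, with "conf" (0 to 1); they miss things now and then, are a little off and sometimes report something else, mostly with a low value. They report only what shows in the picture. A call takes as long as a camera call.
- r.search_frame(picture, thing): "rect" ([left, top, width, height] in pixels, round what is visible of it).
- r.outline_of(picture, thing): "pixels" (400x640 bool, what is visible of it) and "rect" ([left, top, width, height] in pixels, round what is visible of it).
- r.landmark_of(picture, thing): "point" ([column, row] in pixels: a listed point, or the origin of a listed thing).
The state is a dict: "clock": time; "joints": joint angles; "qvel": joint speeds; "tau": joint torques, N m; "tcp_pos": TCP position; "orientation": TCP orientation; "contact_force": force on the tool from outside, world axes, zero at the start; "moment": the same for the moment, N m; "grip_width": finger opening in m; "gripper_force": force on a finger pad.
Only numpy, scipy, OpenCV 4.12 (cv2) and the standard library are available. Lean on these libraries where they do the work, as an engineer would, in place of code of your own. Each camera call takes 0.05 s, during which the arm holds its last target. There are 200 camera calls.

## Working session

There is one attempt and no reset: what is moved stays moved. The work goes in short steps, Python scripts to look and compute and a tool call to move; the robot and the scene stay as the last step left them, time stands still between calls to the robot, and variables do not carry over. Pictures are saved under pics/ and viewed, at most 12 in all, crops included, and the job is handed in when it is done.

Besides the shell and the picture viewer there is one more tool, called after "Emit:" by a JSON object that holds its "op" and its "data", one argument or row to a line. apply_moves: Moves the arm, as the interface text tells. Its arguments: {"type":"object","properties":{"rows":{"type":"array","items":{"type":"array","items":{"type":"number"}}},"claw":{"type":"number"},"newtons":{"type":"number"}},"required":["rows"]}

```bash
mkdir -p pics; cat > h.py <<'E'
import numpy as np, cv2
from scipy.spatial.transform import Rotation as R
from bench import r
def rot(a):
    a=np.asarray(a,float)
    return a if a.shape==(3,3) else R.from_rotvec(a).as_matrix()
def ray(f,p):
    K=np.array(f["intrinsics"]); d=np.linalg.inv(K)@[p[0],p[1],1.]
    d=rot(f["attitude"])@[d[0],-d[1],-d[2]]
    return np.array(f["eye"]),d
def onz(f,p,z):
    e,d=ray(f,p); return e+d*(z-e[2])/d[2]
def proj(f,P):
    c=rot(f["attitude"]).T@(np.asarray(P)-np.array(f["eye"])); q=np.array(f["intrinsics"])@[c[0],-c[1],-c[2]]
    return q[:2]/q[2]
def save(f,n,crop=None,s=1):
    im=f["pixels"][:,:,::-1]
    if crop: x,y,w,h=crop; im=im[y:y+h,x:x+w]
    cv2.imwrite("pics/"+n,cv2.resize(im,None,fx=s,fy=s,interpolation=cv2.INTER_CUBIC))
E
python3 - <<'E'
from h import *
o=r.get_obs(); print({k:np.round(v,3) for k,v in o.items()})
ims=[]
for n in ["top","scene"]:
    f=r.grab_frame(n); save(f,n+"0.png"); print(n,[k for k in f],np.round(f["eye"],3),np.round(f["attitude"],3).tolist(),np.round(f["intrinsics"],1).tolist())
    for t,z in [("cradle",0),("stud_mid",.038),("fork_mid",.038),("stud",.056),("keeper",0),("keeper_rim",.0025),("keeper_tail",.0025),("can",.006)]:
        L=r.landmark_of(f,t) if t!="stud" else []
        D=r.search_frame(f,t)if t not in("stud_mid","fork_mid") else []
        print(t,[(round(l["conf"],2),np.round(l["point"],1).tolist(),np.round(onz(f,l["point"],z),4).tolist()) for l in L[:2]],[(round(l["conf"],2),np.round(l["rect"]).tolist()) for l in D[:2]])
E
```

```text
{'clock': np.float64(0.0), 'joints': array([ 1.027,  0.478,  0.022,  1.556, -0.011,  1.109, -0.083]), 'qvel': array([ 0.   ,  0.   , -0.002,  0.   ,  0.001,  0.002, -0.001]), 'tau': array([-1.0000e-03, -5.9644e+01,  1.6070e+00, -2.8120e+01,  1.2000e-02,
        9.0000e-03, -0.0000e+00]), 'tcp_pos': array([ 0.285, -0.611,  0.23 ]), 'orientation': array([-3.066e+00, -6.790e-01,  1.000e-03]), 'contact_force': array([ 1.346, -0.738, -0.537]), 'moment': array([-0.041,  0.014,  0.055]), 'gripper_force': np.float64(0.0), 'grip_width': np.float64(0.086)}
top ['pixels', 'intrinsics', 'eye', 'attitude', 'shot'] [ 0.397 -0.002  1.042] [0.168, -0.168, -1.521] [[386.4, 0.0, 325.9], [0.0, 386.4, 199.8], [0.0, 0.0, 1.0]]
cradle [(0.66, [381.0, 222.5], [0.5679, -0.1502, 0.0])] [(0.8, [358.0, 180.0, 56.0, 88.0])]
stud_mid [(0.8, [388.4, 246.9], [0.4986, -0.1648, 0.038]), (0.38, [383.9, 220.2], [0.5681, -0.1523, 0.038])] []
fork_mid [(0.65, [384.9, 191.4], [0.6462, -0.1541, 0.038])] []
stud [] []
keeper [(0.8, [254.1, 223.0], [0.5513, 0.1952, 0.0])] []
keeper_rim [(0.87, [245.4, 257.4], [0.4576, 0.210
[... 376 characters left out ...]
.4339, 0.0])] [(0.59, [225.0, 195.0, 90.0, 78.0])]
stud_mid [(0.96, [253.9, 204.2], [0.4905, -0.1517, 0.038])] []
fork_mid [(0.95, [284.6, 243.3], [0.6464, -0.1452, 0.038]), (0.37, [380.0, 191.6], [0.6359, 0.1662, 0.038])] []
stud [] [(0.63, [223.0, 193.0, 86.0, 84.0])]
keeper [(0.84, [367.3, 176.2], [0.5433, 0.1944, 0.0])] [(0.64, [344.0, 155.0, 43.0, 42.0])]
keeper_rim [(0.79, [352.0, 156.9], [0.455, 0.2007, 0.0025])] [(0.23, [333.0, 239.0, 61.0, 59.0])]
keeper_tail [(0.81, [380.4, 191.1], [0.6123, 0.1903, 0.0025])] [(0.82, [347.0, 153.0, 42.0, 47.0])]
can [(0.91, [267.0, 231.3], [0.5676, -0.1559, 0.006]), (0.38, [264.0, 233.6], [0.57, -0.1663, 0.006])] [(0.73, [250.0, 218.0, 35.0, 24.0])]
```

View pics/top0.png

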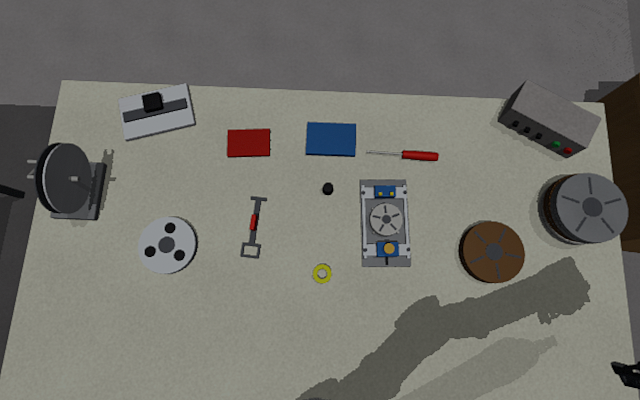

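View pics/scene0.png

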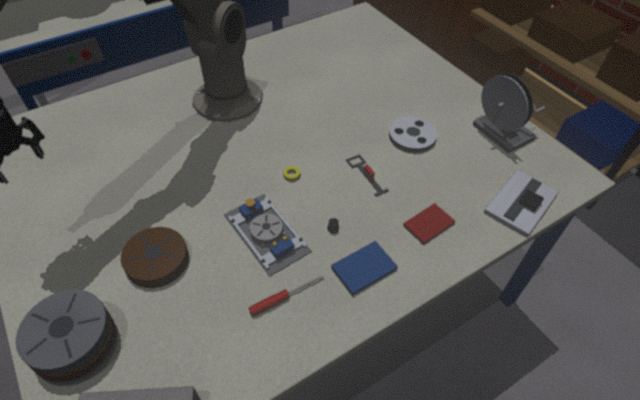

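The top view shows the keeper at about (254,225) with its eye towards the robot. The cradle is at (385,222) with the brass stud at (389,248). I'll move above the keeper.

Emit:
{"op": "apply_moves", "data": {
  "rows": [
    [0.76,-0.84,0,0,0,0],
    [0.76,-0.84,0,0,0,0],
    [0.76,-0.84,0,0,0,0],
    [0.76,-0.84,0,0,0,0],
    [0.76,-0.84,0,0,0,0]
  ],
  "claw": 1
}}

```text
clock: 2.02
tcp_pos: [0.3697, -0.338, 0.2316]
orientation: [-3.066, -0.685, -0.001]
contact_force: [0.5, -1.1, -0.3]
grip_width: 0.0853
gripper_force: 0.0
```

Emit:
{"op": "apply_moves", "data": {
  "rows": [
    [0.76,-0.84,0,0,0,0],
    [0.76,-0.84,0,0,0,0],
    [0.76,-0.84,0,0,0,0],
    [0.76,-0.84,0,0,0,0],
    [0.76,-0.84,0,0,0,0]
  ]
}}

```text
clock: 2.65
tcp_pos: [0.4529, -0.0673, 0.2318]
orientation: [-3.066, -0.685, -0.002]
contact_force: [-1.1, -0.5, -0.2]
grip_width: 0.0854
gripper_force: 0.0
```

Emit:
{"op": "apply_moves", "data": {
  "rows": [
    [0.76,-0.84,0,0,0,0.344],
    [0.76,-0.84,0,0,0,0.344],
    [0.76,-0.84,0,0,0,0.344],
    [0.76,-0.84,0,0,0,0.344],
    [0.76,-0.84,0,0,0,0.344]
  ]
}}

```text
clock: 3.28
tcp_pos: [0.5364, 0.2016, 0.2316]
orientation: [3.137, -0.166, 0.001]
contact_force: [1.3, 0.1, 0.4]
grip_width: 0.0853
gripper_force: 0.0
```

```bash
cat >> h.py <<'E'
def state():
    o=r.get_obs(); M=rot(o["orientation"])
    print("t",round(float(o["clock"]),2),"tcp",np.round(o["tcp_pos"],4),"x",np.round(M[:,0],3),"z",np.round(M[:,2],3),"F",np.round(o["contact_force"],1),"M",np.round(o["moment"],2),"w",round(float(o["grip_width"]),4),"g",o["gripper_force"],"j",np.round(o["joints"],2)); return np.array(o["tcp_pos"]),M
def look(cam,things,fn=None):
    f=r.grab_frame(cam)
    if fn: save(f,fn)
    print(cam,"eye",np.round(f["eye"],3))
    for t,z in things:
        print(t,[(round(l["conf"],2),np.round(l["point"],1).tolist(),np.round(onz(f,l["point"],z),4).tolist()) for l in r.landmark_of(f,t)[:2]])
    return f
def go(P,M,tp,tx,tz):
    "row numbers from pose P,M to TCP tp with tool x~tx, z=tz"
    tz=np.array(tz,float);tz/=np.linalg.norm(tz);tx=np.array(tx,float);tx-=tz*(tx@tz);tx/=np.linalg.norm(tx)
    T=np.c_[tx,np.cross(tz,tx),tz]
    print("row",np.round(M.T@(np.array(tp)-P)/.25,3),np.round(R.from_matrix(M.T@T).as_rotvec()/(np.pi/2),3))
    return np.array(tp),T
E
python3 - <<'E'
from h import *
state()
look("wrist",[("keeper",0),("keeper_rim",.0025),("keeper_tail",.0025)],"w1.png")
E
```

```text
t 3.27 tcp [0.5364 0.2016 0.2316] x [ 0.994 -0.106  0.001] z [ 0.001 -0.    -1.   ] F [1.3 0.1 0.4] M [-0.05 -0.05  0.03] w 0.0853 g 0.0 j [-0.14  0.34 -0.41  1.78  0.16  1.05 -2.28]
wrist eye [0.607 0.194 0.375]
keeper [(0.69, [325.8, 162.2], [0.5492, 0.1936, 0.0])]
keeper_rim [(0.86, [329.2, 235.2], [0.466, 0.1982, 0.0025])]
keeper_tail [(0.86, [321.4, 97.3], [0.6163, 0.1913, 0.0025])]
```

View pics/w1.png

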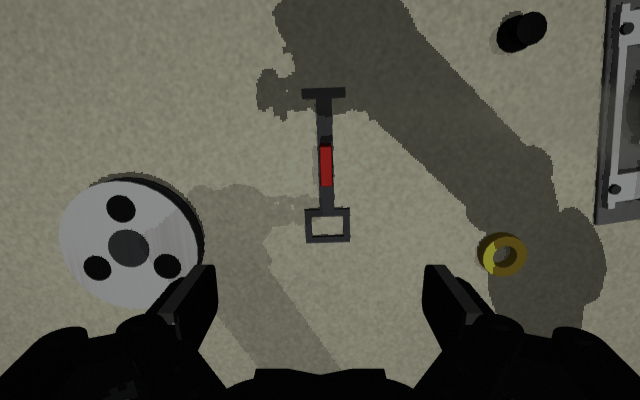

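The wrist view shows the keeper plainly: tail (323,93), red grip (326,165), eye (328,225). I'll go down on the grip.

```bash
python3 - <<'E'
from h import *
P,M=state()
P,M=go(P,M,[.550,.1945,.03],[.999,-.046,0],[0,0,-1])
E
```

```text
t 3.48 tcp [0.5355 0.2011 0.2311] x [ 0.995 -0.102 -0.001] z [-0.  0. -1.] F [-0.8 -0.3  0.2] M [-0.04  0.01  0.04] w 0.0852 g 0.0 j [-0.14  0.34 -0.42  1.78  0.16  1.05 -2.28]
row [0.061 0.02  0.804] [-0.     0.    -0.036]
```

Emit:
{"op": "apply_moves", "data": {
  "rows": [
    [0.06,0.02,0.2,0,0,-0.036],
    [0.06,0.02,0.4,0,0,-0.036],
    [0.06,0.02,0.6,0,0,-0.036],
    [0.06,0.02,0.8,0,0,-0.036],
    [0.06,0.02,0.8,0,0,-0.036]
  ]
}}

```text
clock: 4.1
tcp_pos: [0.5474, 0.1898, 0.0282]
orientation: [3.136, -0.078, -0.011]
contact_force: [-0.3, -0.0, 0.2]
grip_width: 0.0852
gripper_force: 0.0
```

```bash
python3 - <<'E'
from h import *
P,M=state()
look("wrist",[("keeper",0),("keeper_rim",.0025),("keeper_tail",.0025)],"w2.png")
P,M=go(P,M,[.550,.1945,.009],[.999,-.046,0],[0,0,-1])
E
```

```text
t 4.1 tcp [0.5474 0.1898 0.0282] x [ 0.999 -0.05  -0.007] z [-0.007 -0.004 -1.   ] F [-0.3 -0.   0.2] M [-0.05  0.06  0.02] w 0.0852 g 0.0 j [-0.18  0.61 -0.34  1.91  0.31  0.68 -2.33]
wrist eye [0.62  0.187 0.171]
keeper [(0.86, [309.9, 244.3], [0.5485, 0.1947, 0.0])]
keeper_rim []
keeper_tail [(0.61, [313.1, 115.0], [0.6147, 0.1892, 0.0025])]
row [ 0.01  -0.02   0.077] [ 0.003  0.004 -0.003]
```

View pics/w2.png

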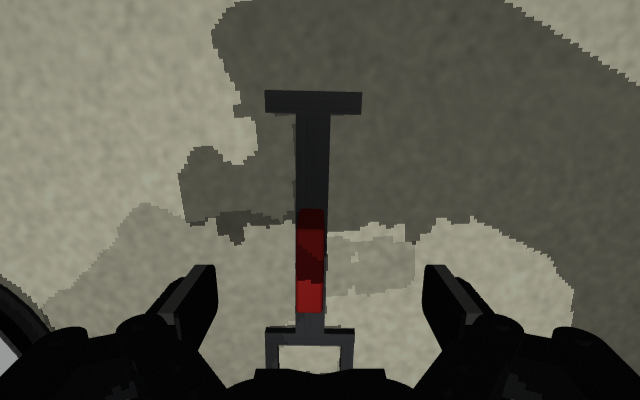

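The grip sits at columns 298–323, slightly left of the finger midline at 320. I'll shift, descend and grasp.

Emit:
{"op": "apply_moves", "data": {
  "rows": [
    [0.01,-0.02,0.04,0,0.004,0],
    [0.01,-0.02,0.077,0,0.004,0],
    [0.01,-0.02,0.077,0,0.004,0]
  ]
}}

```text
clock: 4.68
tcp_pos: [0.5522, 0.198, 0.0113]
orientation: [3.14, -0.075, 0.008]
contact_force: [0.3, -0.3, -0.0]
grip_width: 0.0856
gripper_force: 0.0
```

Emit:
{"op": "apply_moves", "data": {
  "rows": [
    [0,0,0,0,0,0],
    [0,0,0,0,0,0],
    [0,0,0,0,0,0],
    [0,0,0,0,0,0],
    [0,0,0,0,0,0]
  ],
  "claw": 0,
  "newtons": 30
}}

```text
clock: 5.3
tcp_pos: [0.5531, 0.1978, 0.0123]
orientation: [3.14, -0.076, 0.01]
contact_force: [0.2, -2.3, 2.7]
grip_width: 0.0112
gripper_force: 30.0
```

Emit:
{"op": "apply_moves", "data": {
  "rows": [
    [0,0,0,0,0,0],
    [0,0,0,0,0,0],
    [0,0,0,0,0,0]
  ],
  "claw": 0,
  "newtons": 110
}}

```text
clock: 5.68
tcp_pos: [0.5533, 0.1982, 0.0125]
orientation: [3.141, -0.076, 0.011]
contact_force: [-0.8, -1.6, 5.4]
grip_width: 0.0099
gripper_force: 108.1
```

```bash
python3 - <<'E'
from h import *
P,M=state()
look("wrist",[("keeper",0),("keeper_rim",.0025),("keeper_tail",.0025)])
look("top",[("keeper",0),("keeper_rim",.0025),("keeper_tail",.0025)])
E
```

```text
t 5.67 tcp [0.5533 0.1982 0.0125] x [ 0.999 -0.048  0.007] z [ 0.007 -0.    -1.   ] F [-0.8 -1.6  5.4] M [-0.3   0.19  0.01] w 0.0099 g 108.12164068222046 j [-0.2   0.64 -0.33  1.9   0.33  0.65 -2.35]
wrist eye [0.623 0.194 0.157]
keeper [(0.75, [319.2, 264.8], [0.5501, 0.1984, 0.0])]
keeper_rim []
keeper_tail [(0.74, [316.3, 126.6], [0.6163, 0.1964, 0.0025])]
top eye [ 0.397 -0.002  1.042]
keeper []
keeper_rim []
keeper_tail [(0.54, [257.3, 200.6], [0.6134, 0.1911, 0.0025])]
```

Emit:
{"op": "apply_moves", "data": {
  "rows": [
    [0,0,-0.2,0,0,0],
    [0,0,-0.4,0,0,0],
    [0,0,-0.6,0,0,0],
    [0,0,-0.6,0,0,0]
  ]
}}

```text
clock: 6.58
tcp_pos: [0.5541, 0.1996, 0.1659]
orientation: [-3.138, 0.075, -0.021]
contact_force: [0.8, 0.3, -2.2]
grip_width: 0.01
gripper_force: 107.8
```

```bash
python3 - <<'E'
from h import *
P,M=state()
f=look("wrist",[("keeper",.15),("keeper_rim",.1525),("keeper_tail",.1525)],"w3.png")
print(proj(f,P+M@[0,0,.0125]),proj(f,P+M@[.065,0,.010]))
for n,c in [("top",(355,175,65,100)),("scene",(220,185,100,95))]:
    f=look(n,[("stud_mid",.038),("fork_mid",.038),("cradle",0),("can",.006)])
    x,y,w,h=c; hsv=cv2.cvtColor(f["pixels"],cv2.COLOR_RGB2HSV)
    m=np.zeros((400,640),np.uint8); m[y:y+h,x:x+w]=255
    m&=cv2.inRange(hsv,(14,110,70),(34,255,255))
    nn,lab,st,ce=cv2.connectedComponentsWithStats(m)
    for i in range(1,nn):
        if st[i,4]>2: print(st[i].tolist(),np.round(ce[i],1),onz(f,ce[i],.056).round(4),onz(f,ce[i],.047).round(4))
    save(f,n+"c.png",c,5)
a=cv2.imread("pics/topc.png");b=cv2.imread("pics/scenec.png");H=max(len(a),len(b))
p=lambda i:cv2.copyMakeBorder(i,0,H-len(i),0,0,0)
cv2.imwrite("pics/both.png",cv2.hconcat([p(a)[:,:300],p(b)]))
E
```

```text
t 6.58 tcp [0.5541 0.1996 0.1659] x [ 0.999 -0.048  0.013] z [ 0.013  0.003 -1.   ] F [ 0.8  0.3 -2.2] M [-0.02 -0.02  0.03] w 0.01 g 107.82258152961731 j [-0.14  0.43 -0.41  1.82  0.22  0.92 -2.26]
wrist eye [0.623 0.196 0.31 ]
keeper [(0.59, [320.7, 266.6], [0.5485, 0.1993, 0.15]), (0.53, [319.8, 125.0], [0.6176, 0.1965, 0.15])]
keeper_rim []
keeper_tail [(0.96, [319.3, 127.1], [0.6168, 0.1967, 0.1525])]
[319.50445422 258.62986654] [319.410058   121.82361717]
top eye [ 0.397 -0.002  1.042]
stud_mid [(0.85, [385.5, 247.3], [0.4972, -0.1572, 0.038])]
fork_mid [(0.7, [383.3, 219.2], [0.5707, -0.1507, 0.038]), (0.69, [386.0, 189.9], [0.6505, -0.157, 0.038])]
cradle [(0.79, [382.4, 222.1], [0.5692, -0.154, 0.0])]
can [(0.76, [383.5, 220.3], [0.5733, -0.156, 0.006])]
[379, 192, 3, 4, 10] [379.8 193.5] [ 0.6355 -0.1381  0.056 ] [ 0.6377 -0.1393  0.047 ]
[390, 192, 3, 3, 9] [391. 193.] [ 0.6381 -0.1674  0.056 ] [ 0.6404 -0.1689  0.047 ]
[384, 243, 10, 11, 85] [388.5 247.9] [ 0.4941 -0.1621  0.056 ] [ 0.495  -0.1636  0.047 ]
scene eye [ 1.274 -0.452  1.039]
stud_mid [(0.81, [250.8, 203.8], [0.4848, -0.1582, 0.038])]
fork_mid []
cradle [(0.78, [265.9, 232.0], [0.564, -0.1578, 0.0])]
can [(0.82, [267.6, 234.3], [0.5771, -0.1593, 0.006])]
[246, 199, 8, 7, 47] [249.7 202.1] [ 0.4921 -0.1632  0.056 ] [ 0.4849 -0.1606  0.047 ]
[283, 236, 3, 4, 9] [284.1 237.7] [ 0.6421 -0.1432  0.056 ] [ 0.6363 -0.1404  0.047 ]
[273, 242, 3, 4, 10] [274.  243.2] [ 0.6434 -0.173   0.056 ] [ 0.6376 -0.1705  0.047 ]
```

View pics/both.png

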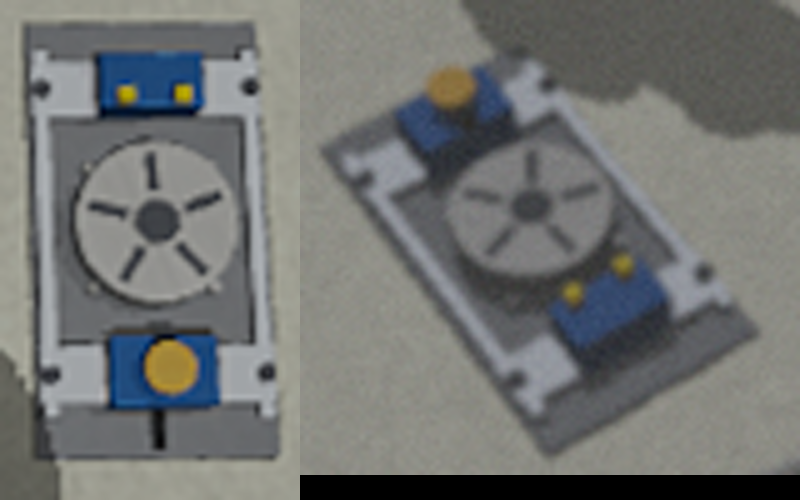

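The crops show the brass head, the yellow posts and the can between them; the head-to-post distance matches the drawing at 145 mm. I'll take one closer look with the wrist camera, held beside the cradle, on the way over.

```bash
python3 - <<'E'
from h import *
P,M=state()
P,M=go(P,M,[.51,-.085,.18],[.9985,.0544,0],[0.007,0,-1])
E
```

```text
t 7.28 tcp [0.5519 0.1982 0.1619] x [ 0.999 -0.048  0.006] z [ 0.006 -0.    -1.   ] F [-0.3 -0.8 -1.7] M [ 0.01  0.   -0.  ] w 0.0098 g 107.8245484828949 j [-0.14  0.44 -0.41  1.82  0.22  0.92 -2.26]
row [-0.113  1.14  -0.073] [ 0.     0.001 -0.065]
```

Emit:
{"op": "apply_moves", "data": {
  "rows": [
    [-0.02,0.2,-0.07,0,0,-0.01],
    [-0.05,0.4,-0.07,0,0,-0.03],
    [-0.07,0.6,-0.07,0,0,-0.05],
    [-0.1,0.8,-0.07,0,0,-0.065],
    [-0.113,1.0,-0.07,0,0,-0.065]
  ]
}}

```text
clock: 7.9
tcp_pos: [0.5111, -0.0517, 0.1796]
orientation: [3.14, 0.086, 0.011]
contact_force: [0.7, 0.0, -1.6]
grip_width: 0.0098
gripper_force: 107.9
```

Emit:
{"op": "apply_moves", "data": {
  "rows": [
    [0,0.14,0,0,0,0],
    [0,0.14,0,0,0,0],
    [0,0.14,0,0,0,0]
  ]
}}

```text
clock: 8.28
tcp_pos: [0.5136, -0.0844, 0.1795]
orientation: [-3.14, -0.086, -0.01]
contact_force: [-0.1, 0.3, -1.5]
grip_width: 0.0097
gripper_force: 108.0
```

```bash
python3 - <<'E'
from h import *
P,M=state()
f=look("wrist",[("keeper_tail",.17),("stud_mid",.038),("fork_mid",.038),("can",.006)],"w4.png")
hsv=cv2.cvtColor(f["pixels"],cv2.COLOR_RGB2HSV)
m=cv2.inRange(hsv,(14,110,60),(34,255,255))
nn,lab,st,ce=cv2.connectedComponentsWithStats(m)
for i in range(1,nn):
    if st[i,4]>20: print(st[i].tolist(),np.round(ce[i],1),onz(f,ce[i],.056).round(4),onz(f,ce[i],.047).round(4))
print(proj(f,P+M@[.065,0,.010]))
E
```

```text
t 8.28 tcp [ 0.5136 -0.0844  0.1795] x [0.998 0.054 0.007] z [ 0.007  0.    -1.   ] F [-0.1  0.3 -1.5] M [ 0.02 -0.   -0.01] w 0.0097 g 107.99560904502869 j [ 0.34  0.3  -0.36  1.96  0.13  0.89 -1.6 ]
wrist eye [ 0.584 -0.081  0.324]
keeper_tail [(0.84, [316.6, 128.0], [0.5759, -0.0798, 0.17])]
stud_mid [(0.89, [409.9, 217.3], [0.4986, -0.163, 0.038])]
fork_mid [(0.85, [422.6, 28.0], [0.646, -0.154, 0.038])]
can [(0.56, [408.8, 124.4], [0.575, -0.1604, 0.006])]
[400, 28, 12, 13, 144] [405.7  34. ] [ 0.6376 -0.1381  0.056 ] [ 0.6394 -0.1401  0.047 ]
[441, 28, 13, 13, 148] [447.2  33.9] [ 0.6392 -0.1671  0.056 ] [ 0.6411 -0.17    0.047 ]
[399, 214, 32, 31, 766] [414.6 228.6] [ 0.4946 -0.1628  0.056 ] [ 0.4916 -0.1656  0.047 ]
[198, 250, 51, 47, 1364] [222.6 272.9] [ 0.4464 -0.006   0.056 ] [ 0.4418 -0.0034  0.047 ]
[319.2593352  121.74999991]
```

View pics/w4.png

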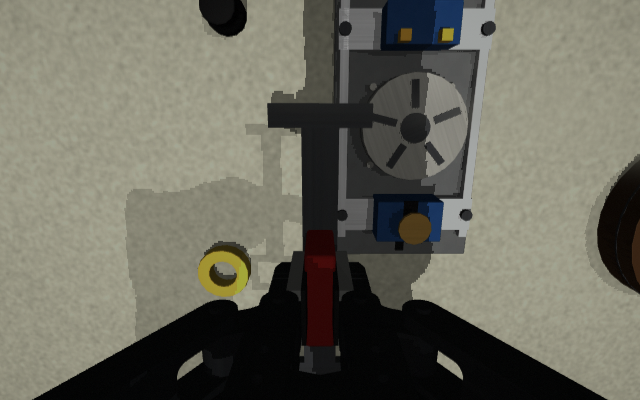

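The picture confirms it: head at (415,229), posts at (406,34) and (447,34), and the bar's crosspiece edge at row 127, about 3 mm from nominal. Next is the tilted approach.

```bash
cat >> h.py <<'E'
S=np.array([.4946,-.1628,0]); h=np.array([-.9986,-.0535,0])
RIM=np.array([-.088,0,.010])
def tgt(deg,xr,zr,y=0):
    "TCP pose (p,tx,tz) for nose-down deg, rim at xr from shaft, height zr"
    t=np.radians(deg); u=np.array([0,0,1.])
    tx=-(h*np.cos(t)-u*np.sin(t)); tz=-(h*np.sin(t)+u*np.cos(t))
    T=np.c_[tx,np.cross(tz,tx),tz]
    return S+h*xr+u*zr+np.cross(u,h)*y-T@RIM,tx,tz
def where():
    P,M=state(); q=P+M@RIM; d=q-S
    print("rim x %.4f y %.4f z %.4f  tilt %.1f"%(d@h,d@np.cross([0,0,1],h),q[2],np.degrees(np.arcsin(M[2,0]))), "pull(+)=%.1f"%(-0+np.array(r.get_obs()["contact_force"])@h))
    return P,M
E
python3 - <<'E'
from h import *
P,M=where()
P,M=go(P,M,*tgt(36,.022,.085))
P,M=go(P,M,*tgt(36,.021,.0475))
E
```

```text
t 8.53 tcp [ 0.5136 -0.084   0.1794] x [0.998 0.056 0.006] z [ 0.006 -0.    -1.   ] F [ 0.  -0.2 -1.9] M [ 0.02 -0.01 -0.01] w 0.0103 g 107.99690008163452 j [ 0.34  0.3  -0.36  1.96  0.13  0.89 -1.6 ]
rim x 0.0648 y -0.0774 z 0.1689  tilt 0.4 pull(+)=-0.0
row [0.079 0.311 0.139] [-0.     0.396  0.002]
row [-0.085 -0.     0.124] [0. 0. 0.]
```

Emit:
{"op": "apply_moves", "data": {
  "rows": [
    [0.02,0.1,0.0,0,0.1,0],
    [0.04,0.2,0.0,0,0.2,0],
    [0.06,0.31,0.0,0,0.3,0],
    [0.079,0.311,0.07,0,0.396,0],
    [0.079,0.311,0.139,0,0.396,0.002]
  ]
}}

```text
clock: 9.15
tcp_pos: [0.5367, -0.1462, 0.1706]
orientation: [-2.955, -0.107, -0.829]
contact_force: [-0.3, 0.6, -1.4]
grip_width: 0.0093
gripper_force: 108.0
```

Emit:
{"op": "apply_moves", "data": {
  "rows": [
    [0,0,0,0,0,0],
    [0,0,0,0,0,0]
  ]
}}

```text
clock: 9.4
tcp_pos: [0.5378, -0.1446, 0.171]
orientation: [-2.956, -0.112, -0.826]
contact_force: [-0.0, 0.2, -2.0]
grip_width: 0.0099
gripper_force: 108.0
```

```bash
python3 - <<'E'
from h import *
P,M=where()
for c in("top","scene"): 
    f=look(c,[("keeper_rim",.085),("keeper_tail",.17)]); print(proj(f,P+M@RIM),proj(f,P+M@(RIM+[.15,0,0])))
    if c=="scene": save(f,"s5.png",(200,150,130,110),4)
P,M=go(P,M,*tgt(36,.021,.0475))
E
```

```text
t 9.4 tcp [ 0.5378 -0.1446  0.171 ] x [0.853 0.051 0.52 ] z [ 0.515  0.087 -0.853] F [-0.   0.2 -2. ] M [-0.1   0.69 -0.01] w 0.0099 g 108.02496314048767 j [ 0.61  0.22 -0.35  2.24 -0.68  0.24 -0.59]
rim x 0.0259 y -0.0159 z 0.1168  tilt 31.3 pull(+)=0.0
top eye [ 0.397 -0.002  1.042]
keeper_rim [(0.67, [387.2, 258.7], [0.4647, -0.1544, 0.085])]
keeper_tail [(0.65, [391.3, 195.4], [0.6045, -0.149, 0.17]), (0.29, [388.5, 190.8], [0.6152, -0.1424, 0.17])]
[386.75431138 256.37778406] [389.39877709 196.53451058]
scene eye [ 1.274 -0.452  1.039]
keeper_rim [(0.49, [250.0, 174.1], [0.427, -0.1256, 0.085])]
keeper_tail [(0.59, [273.9, 187.6], [0.5731, -0.1261, 0.17])]
[248.2075289  178.86385131] [272.5497002  189.23709281]
row [-0.132  0.075  0.214] [-0.038  0.052  0.002]
```

View pics/s5.png

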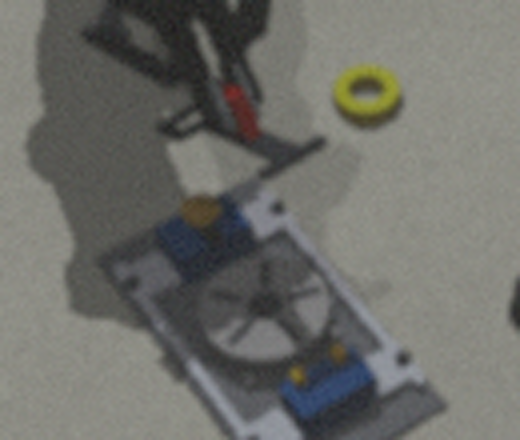

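The arm stopped at about 31° because joint 6 is near its limit. The simple cure is to set the bar down again and re-grip it with the tool leaning about 20° the other way, so a 35° bar tilt needs only 15° of tool tilt.

```bash
python3 - <<'E'
from h import *
P,M=state()
P,M=go(P,M,[.53,-.06,.18],[.9985,.05,0.007],[0.007,0,-1])
P,M=go(P,M,[.553,.17,.16],[.9985,.0,0.007],[0.007,0,-1])
P,M=go(P,M,[.553,.17,.013],[.9985,.0,0.007],[0.007,0,-1])
E
```

```text
t 9.7 tcp [ 0.5376 -0.1452  0.171 ] x [0.852 0.05  0.52 ] z [ 0.515  0.087 -0.853] F [-0.4  0.3 -1.1] M [-0.11  0.72  0.02] w 0.0099 g 108.0236828327179 j [ 0.61  0.22 -0.35  2.25 -0.69  0.24 -0.58]
row [ 0.01  -0.343 -0.017] [-0.037 -0.344  0.015]
row [ 0.137 -0.914  0.081] [0.    0.    0.032]
row [-0.004  0.     0.588] [0. 0. 0.]
```

Emit:
{"op": "apply_moves", "data": {
  "rows": [
    [0,-0.08,-0.017,-0.01,-0.1,0],
    [0,-0.17,-0.017,-0.02,-0.2,0],
    [0.01,-0.26,-0.017,-0.037,-0.3,0],
    [0.01,-0.343,-0.017,-0.037,-0.344,0.015],
    [0.01,-0.343,-0.017,-0.037,-0.344,0.015]
  ]
}}

```text
clock: 10.32
tcp_pos: [0.5331, -0.0559, 0.1805]
orientation: [3.14, 0.089, 0.012]
contact_force: [-0.6, -0.3, -1.5]
grip_width: 0.0101
gripper_force: 108.0
```

Emit:
{"op": "apply_moves", "data": {
  "rows": [
    [0.03,-0.2,0,0,0,0.01],
    [0.06,-0.4,0,0,0,0.02],
    [0.1,-0.6,0.02,0,0,0.032],
    [0.137,-0.8,0.08,0,0,0.032],
    [0.137,-0.914,0.081,0,0,0.032]
  ]
}}

```text
clock: 10.95
tcp_pos: [0.5522, 0.1719, 0.1584]
orientation: [-3.141, -0.002, -0.009]
contact_force: [0.5, 0.2, -1.8]
grip_width: 0.0098
gripper_force: 108.0
```

```bash
python3 - <<'E'
from h import *
P,M=state()
P,M=go(P,M,[.553,.17,.017],[.9985,.0,0.007],[0.007,0,-1])
E
```

```text
t 10.95 tcp [0.5522 0.1719 0.1584] x [1.    0.001 0.006] z [ 0.006  0.001 -1.   ] F [ 0.5  0.2 -1.8] M [-0.05 -0.01  0.  ] w 0.0098 g 108.00685286521912 j [-0.43  0.4   0.03  1.87 -0.01  0.87 -1.97]
row [0.    0.008 0.566] [-0.     0.001  0.001]
```

Emit:
{"op": "apply_moves", "data": {
  "rows": [
    [0,0.008,0.2,0,0,0],
    [0,0.008,0.4,0,0,0],
    [0,0.008,0.53,0,0,0],
    [0,0.008,0.566,0,0,0],
    [0,0.008,0.58,0,0,0]
  ]
}}

```text
clock: 11.58
tcp_pos: [0.5543, 0.1673, 0.0151]
orientation: [-3.141, 0.002, -0.011]
contact_force: [0.6, -0.7, -1.6]
grip_width: 0.0099
gripper_force: 108.0
```

Emit:
{"op": "apply_moves", "data": {
  "rows": [
    [0,0,0,0,0,0],
    [0,0,0,0,0,0],
    [0,0,0,0,0,0],
    [0,0,0,0,0,0]
  ],
  "claw": 0.5
}}

```text
clock: 12.08
tcp_pos: [0.5541, 0.1679, 0.0152]
orientation: [-3.141, 0.001, -0.011]
contact_force: [-0.4, -0.7, -1.4]
grip_width: 0.0427
gripper_force: 0.0
```

```bash
python3 - <<'E'
from h import *
P,M=state()
f=look("wrist",[("keeper",0),("keeper_tail",.0025)])
print(proj(f,np.array([P[0]+.062,P[1],.0025])))
go(P,M,[P[0]-.0065-.003,P[1],.0125],[.94,0,-.342],[-.342,0,-.94])
E
```

```text
t 12.07 tcp [0.5541 0.1679 0.0152] x [ 1.    -0.001  0.007] z [ 0.007  0.    -1.   ] F [-0.4 -0.7 -1.4] M [-0.03  0.01  0.02] w 0.0427 g 0.0 j [-0.42  0.6   0.02  1.94 -0.02  0.59 -1.96]
wrist eye [0.624 0.167 0.159]
keeper [(0.65, [319.1, 263.2], [0.5505, 0.168, 0.0])]
keeper_tail []
[319.21740305 128.73824068]
row [-0.038  0.     0.011] [-0.    -0.227 -0.   ]
```

Emit:
{"op": "apply_moves", "data": {
  "rows": [
    [-0.02,0,0,0,-0.11,0],
    [-0.038,0,0.01,0,-0.227,0],
    [-0.038,0,0.011,0,-0.227,0],
    [-0.038,0,0.011,0,-0.227,0]
  ]
}}

```text
clock: 12.72
tcp_pos: [0.5437, 0.1677, 0.0115]
orientation: [3.094, -0.001, -0.545]
contact_force: [-0.4, -0.0, -0.4]
grip_width: 0.0432
gripper_force: 0.0
```

Emit:
{"op": "apply_moves", "data": {
  "rows": [
    [0,0,0,0,0,0],
    [0,0,0,0,0,0],
    [0,0,0,0,0,0],
    [0,0,0,0,0,0]
  ],
  "claw": 0,
  "newtons": 30
}}

```text
clock: 13.22
tcp_pos: [0.5441, 0.1681, 0.0127]
orientation: [-3.093, 0.0, 0.547]
contact_force: [-1.8, 1.0, 6.8]
grip_width: 0.0115
gripper_force: 32.0
```

Emit:
{"op": "apply_moves", "data": {
  "rows": [
    [0,0,0,0,0,0],
    [0,0,0,0,0,0],
    [0,0,0,0,0,0]
  ],
  "newtons": 115
}}

```text
clock: 13.6
tcp_pos: [0.5445, 0.1682, 0.0129]
orientation: [-3.093, 0.0, 0.546]
contact_force: [-0.4, 0.7, 8.0]
grip_width: 0.0098
gripper_force: 113.3
```

```bash
python3 - <<'E'
from h import *
P,M=state()
f=look("wrist",[("keeper",0),("keeper_tail",.0025)])
save(f,"w6.png")
go(P,M,P+[0,0,.15],M[:,0],M[:,2])
E
```

```text
t 13.6 tcp [0.5445 0.1682 0.0129] x [ 0.939 -0.    -0.343] z [-0.343  0.001 -0.939] F [-0.4  0.7  8. ] M [-0.04  0.35 -0.03] w 0.0098 g 113.34913730621338 j [-0.31  0.75 -0.04  1.69 -0.1   1.03 -1.85]
wrist eye [0.66  0.168 0.124]
keeper [(0.8, [321.1, 240.6], [0.5504, 0.1673, -0.0]), (0.33, [319.8, 104.3], [0.6161, 0.1679, 0.0])]
keeper_tail [(0.88, [318.5, 101.0], [0.6182, 0.1684, 0.0025])]
row [-0.206 -0.    -0.564] [ 0.  0. -0.]
```

View pics/w6.png

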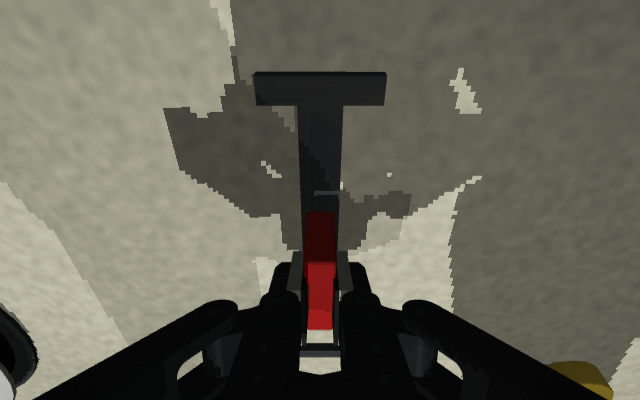

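The bar is re-gripped and lies flat; the crosspiece edge is at row 104, putting its origin at about x 0.551. I'll store the in-hand transform and lift.

```bash
cat >> h.py <<'E'
P0=np.array([.5445,.1682,.0129]); M0=rot([-3.093,0,.546]); K0=np.diag([-1.,-1,1]); O0=np.array([.551,.1682,0])
MK=M0.T@K0; RIM=M0.T@(O0+K0@[.085,0,.0025]-P0); TAIL=M0.T@(O0+K0@[-.065,0,.0025]-P0)
def tgt(deg,xr,zr,y=0):
    t=np.radians(deg); u=np.array([0,0,1.]); l=np.cross(u,h)
    kx=h*np.cos(t)-u*np.sin(t); K=np.c_[kx,l,np.cross(kx,l)]; T=K@MK.T
    return S+h*xr+u*zr+l*y-T@RIM,T[:,0],T[:,2]
def where():
    P,M=state(); l=np.cross([0,0,1],h); K=M@MK
    for n,v in(("rim",RIM),("tail",TAIL)):
        d=P+M@v-S; print(n,"x %.1f y %.1f z %.1f mm"%(1e3*d@h,1e3*d@l,1e3*d[2]),end="; ")
    print("nose down %.1f yaw %.1f roll %.1f"%(np.degrees(-np.arcsin(K[2,0])),np.degrees(K[:,0]@l),np.degrees(K[2,1])),"Fx(h) %.1f"%(np.array(r.get_obs()["contact_force"])@h)); return P,M
E
python3 - <<'E'
from h import *
print(RIM,TAIL)
P,M=where()
P,M=go(P,M,[.553,.17,.17],M[:,0],M[:,2])
P,M=go(P,M,[.56,-.03,.19],[*(-h[:2]*.94),-.342],[*(h[:2]*.342),-.94])
P,M=go(P,M,*tgt(15,.025,.11))
P,M=go(P,M,*tgt(35,.023,.085))
E
```

```text
[-7.01946037e-02  1.84011985e-05  3.66487007e-02] [ 7.07393124e-02 -1.68535771e-06 -1.47091699e-02]
t 13.75 tcp [0.5445 0.1681 0.0129] x [ 0.939 -0.    -0.343] z [-0.343  0.001 -0.939] F [-2.   0.6  7.8] M [-0.02  0.34  0.05] w 0.0098 g 113.35062503814697 j [-0.31  0.75 -0.04  1.69 -0.1   1.03 -1.85]
rim x 10.9 y -332.0 z 2.5 mm; tail x -138.9 y -324.0 z 2.5 mm; nose down -0.0 yaw -3.1 roll 0.0 Fx(h) 2.0
row [-0.183 -0.008 -0.602] [-0. -0.  0.]
row [-0.001  0.8   -0.085] [-0.012  0.    -0.032]
row [-0.023  0.516  0.22 ] [ 0.     0.166 -0.   ]
row [-0.05   0.     0.012] [-0.     0.222 -0.   ]
```

Emit:
{"op": "apply_moves", "data": {
  "rows": [
    [-0.06,0,-0.2,0,0,0],
    [-0.12,0,-0.4,0,0,0],
    [-0.18,-0.008,-0.6,0,0,0],
    [-0.18,-0.008,-0.6,0,0,0]
  ]
}}

```text
clock: 14.25
tcp_pos: [0.5563, 0.1705, 0.1722]
orientation: [-3.093, 0.0, 0.533]
contact_force: [-0.0, -0.6, -1.7]
grip_width: 0.0101
gripper_force: 112.4
```

Emit:
{"op": "apply_moves", "data": {
  "rows": [
    [0,0.2,-0.04,0,0,0],
    [0,0.4,-0.085,0,0,-0.01],
    [0,0.6,-0.085,-0.01,0,-0.03],
    [0,0.8,-0.085,-0.012,0,-0.032],
    [0,0.8,-0.085,-0.012,0,-0.032]
  ]
}}

```text
clock: 14.88
tcp_pos: [0.5594, -0.0365, 0.1867]
orientation: [3.08, 0.068, -0.549]
contact_force: [0.5, -0.3, -2.4]
grip_width: 0.01
gripper_force: 112.7
```

Emit:
{"op": "apply_moves", "data": {
  "rows": [
    [0,0.15,0,0,0.05,0],
    [0,0.3,0,0,0.1,0],
    [-0.02,0.45,0.05,0,0.166,0],
    [-0.023,0.516,0.15,0,0.166,0],
    [-0.023,0.516,0.21,0,0.166,0]
  ]
}}

```text
clock: 15.5
tcp_pos: [0.5422, -0.1611, 0.1389]
orientation: [3.135, 0.08, -0.145]
contact_force: [-1.2, 0.0, -1.2]
grip_width: 0.01
gripper_force: 112.6
```

```bash
python3 - <<'E'
from h import *
P,M=where()
P,M=go(P,M,*tgt(35,.023,.085))
E
```

```text
t 15.5 tcp [ 0.5422 -0.1611  0.1389] x [ 0.994  0.051 -0.092] z [-0.092 -0.005 -0.996] F [-1.2  0.  -1.2] M [ 0.08 -0.14  0.03] w 0.01 g 112.64644861221313 j [ 0.12  0.45  0.06  1.84 -0.01  0.94 -1.34]
rim x 25.7 y 0.6 z 108.9 mm; tail x -119.4 y 1.0 z 147.0 mm; nose down 14.7 yaw -0.1 roll 0.0 Fx(h) 1.2
row [-0.049 -0.003  0.006] [ 0.001  0.225 -0.002]
```

Emit:
{"op": "apply_moves", "data": {
  "rows": [
    [-0.015,-0.003,0,0,0.075,0],
    [-0.03,-0.003,0,0,0.15,0],
    [-0.049,-0.003,0.006,0,0.225,0],
    [-0.049,-0.003,0.006,0,0.225,0],
    [-0.049,-0.003,0.006,0,0.225,0]
  ]
}}

```text
clock: 16.12
tcp_pos: [0.5331, -0.1591, 0.1406]
orientation: [-3.106, -0.085, -0.411]
contact_force: [0.4, 0.3, -1.2]
grip_width: 0.0101
gripper_force: 112.6
```

```bash
python3 - <<'E'
from h import *
P,M=where()
for c in("top","scene"): 
    f=look(c,[("keeper_rim",.085),("keeper_tail",.17)]); print(proj(f,P+M@RIM),proj(f,P+M@TAIL))
go(P,M,*tgt(35,.022,.065))
go(P,M,*tgt(35,.021,.0475))
E
```

```text
t 16.12 tcp [ 0.5331 -0.1591  0.1406] x [0.964 0.053 0.26 ] z [ 0.26   0.014 -0.966] F [ 0.4  0.3 -1.2] M [ 0.02  0.34 -0.04] w 0.0101 g 112.63956069946289 j [ 0.24  0.29 -0.02  2.11 -0.14  0.49 -1.18]
rim x 19.6 y -1.6 z 87.0 mm; tail x -103.1 y -1.7 z 173.2 mm; nose down 35.1 yaw 0.1 roll 0.0 Fx(h) -0.4
top eye [ 0.397 -0.002  1.042]
keeper_rim [(0.66, [391.8, 257.0], [0.4694, -0.1657, 0.085]), (0.46, [394.3, 199.2], [0.6152, -0.171, 0.085])]
keeper_tail [(0.68, [394.6, 200.4], [0.593, -0.1567, 0.17]), (0.48, [381.8, 224.3], [0.5359, -0.1279, 0.17])]
[390.56345986 254.61479965] [394.34306696 198.19831513]
scene eye [ 1.274 -0.452  1.039]
keeper_rim [(0.52, [242.0, 186.0], [0.4545, -0.1636, 0.085])]
keeper_tail [(0.65, [269.5, 195.7], [0.5901, -0.1476, 0.17])]
[245.84769352 190.20674074] [267.94424277 198.16140729]
row [-0.032  0.007  0.083] [ 0.    -0.001  0.001]
row [-0.046  0.007  0.152] [ 0.    -0.001  0.001]
```

Emit:
{"op": "apply_moves", "data": {
  "rows": [
    [-0.02,0.007,0.04,0,0,0],
    [-0.032,0.007,0.083,0,0,0],
    [-0.032,0.007,0.083,0,0,0],
    [-0.032,0.007,0.083,0,0,0]
  ]
}}

```text
clock: 16.92
tcp_pos: [0.5296, -0.1622, 0.1182]
orientation: [-3.107, -0.082, -0.412]
contact_force: [0.5, 0.1, -0.9]
grip_width: 0.0101
gripper_force: 112.6
```

```bash
python3 - <<'E'
from h import *
P,M=where()
go(P,M,*tgt(35,.021,.0475))
E
```

```text
t 16.93 tcp [ 0.5296 -0.1622  0.1182] x [0.964 0.051 0.261] z [ 0.26   0.014 -0.965] F [ 0.5  0.1 -0.9] M [-0.01  0.37 -0.03] w 0.0101 g 112.6390528678894 j [ 0.25  0.32 -0.03  2.13 -0.15  0.43 -1.17]
rim x 23.3 y 1.3 z 64.6 mm; tail x -99.4 y 1.3 z 150.9 mm; nose down 35.1 yaw -0.0 roll 0.1 Fx(h) -0.5
row [-0.009 -0.005  0.069] [ 0.001 -0.002 -0.   ]
```

Emit:
{"op": "apply_moves", "data": {
  "rows": [
    [-0.006,-0.005,0.02,0,0,0],
    [-0.009,-0.005,0.045,0,0,0],
    [-0.009,-0.005,0.069,0,0,0],
    [-0.009,-0.005,0.069,0,0,0],
    [-0.009,-0.005,0.069,0,0,0]
  ]
}}

```text
clock: 17.55
tcp_pos: [0.5319, -0.1609, 0.1011]
orientation: [-3.107, -0.082, -0.413]
contact_force: [0.1, 0.1, -1.3]
grip_width: 0.0099
gripper_force: 112.6
```

```bash
python3 - <<'E'
from h import *
P,M=where()
f=r.grab_frame("scene"); save(f,"s7.png",(215,170,90,80),6)
go(P,M,*tgt(35,.021,.0475))
go(P,M,*tgt(35,.008,.0475))
E
```

```text
t 17.55 tcp [ 0.5319 -0.1609  0.1011] x [0.964 0.051 0.261] z [ 0.261  0.013 -0.965] F [ 0.1  0.1 -1.3] M [-0.06  0.43 -0.03] w 0.0099 g 112.63897061347961 j [ 0.25  0.36 -0.03  2.14 -0.15  0.39 -1.16]
rim x 20.9 y 0.1 z 47.4 mm; tail x -101.8 y 0.1 z 133.8 mm; nose down 35.1 yaw -0.0 roll 0.1 Fx(h) -0.1
row [-0. -0.  0.] [ 0.001 -0.002 -0.   ]
row [ 0.05  -0.     0.014] [ 0.001 -0.002 -0.   ]
```

View pics/s7.png

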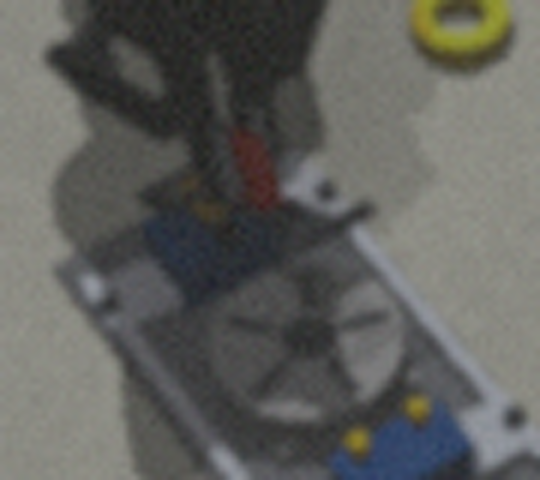

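The bar is down around the head with no contact force; brass shows on both sides of the eye's inner edge at about (205,200). I'll pull back towards the shaft in small steps.

Emit:
{"op": "apply_moves", "data": {
  "rows": [
    [0.012,0,0.003,0,0,0],
    [0.022,0,0.006,0,0,0],
    [0.034,0,0.01,0,0,0],
    [0.034,0,0.01,0,0,0]
  ]
}}

```text
clock: 18.1
tcp_pos: [0.5411, -0.1602, 0.101]
orientation: [-3.107, -0.083, -0.413]
contact_force: [0.1, -1.3, -2.3]
grip_width: 0.0098
gripper_force: 112.6
```

```bash
python3 - <<'E'
from h import *
P,M=where()
go(P,M,*tgt(35,.006,.0475))
E
```

```text
t 18.1 tcp [ 0.5411 -0.1602  0.101 ] x [0.964 0.052 0.261] z [ 0.261  0.014 -0.965] F [ 0.1 -1.3 -2.3] M [-0.03  0.42  0.01] w 0.0098 g 112.63927102088928 j [ 0.24  0.37 -0.03  2.12 -0.15  0.4  -1.17]
rim x 11.6 y -0.0 z 47.3 mm; tail x -111.0 y -0.1 z 133.7 mm; nose down 35.2 yaw 0.0 roll 0.1 Fx(h) -0.1
row [0.022 0.    0.006] [ 0.001 -0.002 -0.   ]
```

Emit:
{"op": "apply_moves", "data": {
  "rows": [
    [0.008,0,0.002,0,0,0],
    [0.016,0,0.004,0,0,0],
    [0.016,0,0.004,0,0,0]
  ]
}}

```text
clock: 18.48
tcp_pos: [0.545, -0.1601, 0.1011]
orientation: [-3.107, -0.083, -0.413]
contact_force: [-0.6, 0.5, -1.3]
grip_width: 0.0101
gripper_force: 112.6
```

Emit:
{"op": "apply_moves", "data": {
  "rows": [
    [0.006,0,0.002,0,0,0],
    [0.006,0,0.002,0,0,0]
  ]
}}

```text
clock: 18.73
tcp_pos: [0.546, -0.1601, 0.1008]
orientation: [-3.107, -0.082, -0.411]
contact_force: [-0.7, -0.5, -1.4]
grip_width: 0.0095
gripper_force: 112.6
```

```bash
python3 - <<'E'
from h import *
P,M=where()
E
```

```text
t 18.73 tcp [ 0.546  -0.1601  0.1008] x [0.964 0.051 0.26 ] z [ 0.26   0.014 -0.966] F [-0.7 -0.5 -1.4] M [ 0.    0.7  -0.06] w 0.0095 g 112.57745146751404 j [ 0.24  0.37 -0.03  2.11 -0.15  0.41 -1.18]
rim x 6.7 y 0.0 z 47.1 mm; tail x -116.0 y 0.0 z 133.4 mm; nose down 35.1 yaw -0.0 roll 0.1 Fx(h) 0.7
```

Emit:
{"op": "apply_moves", "data": {
  "rows": [
    [0.004,0,0.001,0,0,0],
    [0.004,0,0.001,0,0,0]
  ]
}}

```text
clock: 18.98
tcp_pos: [0.5466, -0.16, 0.1006]
orientation: [-3.107, -0.082, -0.41]
contact_force: [-3.6, -0.6, -0.7]
grip_width: 0.01
gripper_force: 112.6
```

```bash
python3 - <<'E'
from h import *
P,M=where()
go(P,M,*tgt(20,.0062,.0465))
E
```

```text
t 18.98 tcp [ 0.5466 -0.16    0.1006] x [0.964 0.051 0.259] z [ 0.259  0.014 -0.966] F [-3.6 -0.6 -0.7] M [-0.08  1.2  -0.01] w 0.01 g 112.57823824882507 j [ 0.24  0.38 -0.03  2.11 -0.15  0.41 -1.18]
rim x 6.2 y -0.0 z 47.0 mm; tail x -116.6 y -0.0 z 133.2 mm; nose down 35.1 yaw -0.0 roll 0.0 Fx(h) 3.6
row [0.028 0.    0.08 ] [ 0.001 -0.167 -0.   ]
```

Contact with the shaft is felt at 6.2 mm, where 5.9 was expected. Now I'll lower the tail about the rim.

Emit:
{"op": "apply_moves", "data": {
  "rows": [
    [0.009,0,0.026,0,-0.055,0],
    [0.018,0,0.053,0,-0.11,0],
    [0.028,0,0.08,0,-0.167,0],
    [0.028,0,0.08,0,-0.167,0]
  ]
}}

```text
clock: 19.48
tcp_pos: [0.5594, -0.1592, 0.0827]
orientation: [3.14, 0.085, -0.0]
contact_force: [-4.7, -0.2, 1.0]
grip_width: 0.0095
gripper_force: 113.0
```

```bash
python3 - <<'E'
from h import *
P,M=where()
go(P,M,*tgt(12,.0053,.045))
go(P,M,*tgt(6,.005,.044))
E
```

```text
t 19.48 tcp [ 0.5594 -0.1592  0.0827] x [ 0.999  0.054 -0.   ] z [-0.    -0.001 -1.   ] F [-4.7 -0.2  1. ] M [-0.16  1.29  0.01] w 0.0095 g 112.97646760940552 j [ 0.11  0.51  0.07  1.91 -0.05  0.73 -1.3 ]
rim x 5.4 y 0.0 z 46.1 mm; tail x -135.6 y -0.2 z 97.4 mm; nose down 20.0 yaw 0.1 roll 0.1 Fx(h) 4.7
row [0.018 0.    0.045] [ 0.001 -0.089  0.   ]
row [0.029 0.    0.081] [ 0.001 -0.156  0.   ]
```

Emit:
{"op": "apply_moves", "data": {
  "rows": [
    [0.009,0,0.022,0,-0.045,0],
    [0.018,0,0.045,0,-0.089,0],
    [0.024,0,0.063,0,-0.12,0],
    [0.029,0,0.081,0,-0.156,0],
    [0.029,0,0.081,0,-0.156,0]
  ]
}}

```text
clock: 20.1
tcp_pos: [0.5658, -0.1588, 0.0623]
orientation: [3.111, 0.083, -0.381]
contact_force: [-4.9, -0.7, -2.9]
grip_width: 0.0104
gripper_force: 112.4
```

```bash
python3 - <<'E'
from h import *
P,M=where()
f=look("wrist",[("keeper_tail",.057)],"w8.png"); print(proj(f,P+M@TAIL))
hsv=cv2.cvtColor(f["pixels"],cv2.COLOR_RGB2HSV)
nn,lab,st,ce=cv2.connectedComponentsWithStats(cv2.inRange(hsv,(14,110,50),(34,255,255)))
for i in range(1,nn):
    if st[i,4]>20: print(st[i].tolist(),np.round(ce[i],1),onz(f,ce[i],.047).round(4))
go(P,M,*tgt(6,.0,.044))
E
```

```text
t 20.1 tcp [ 0.5658 -0.1588  0.0623] x [ 0.969  0.052 -0.241] z [-0.241 -0.012 -0.97 ] F [-4.9 -0.7 -2.9] M [-0.08  0.48 -0.01] w 0.0104 g 112.35199928283691 j [ 0.07  0.66  0.11  1.72 -0.02  1.01 -1.35]
rim x 5.6 y -0.2 z 43.7 mm; tail x -143.5 y -0.1 z 59.5 mm; nose down 6.1 yaw -0.0 roll 0.0 Fx(h) 4.9
wrist eye [ 0.669 -0.154  0.185]
keeper_tail [(0.56, [315.8, 100.6], [0.6396, -0.1537, 0.057])]
[319.08094703 107.34275739]
[60, 327, 73, 50, 2062] [ 91.  348.1] [ 0.485  -0.0262  0.047 ]
[299, 340, 42, 35, 1208] [319.7 357.1] [ 0.4842 -0.1633  0.047 ]
row [ 0.022  0.001 -0.006] [ 0.    -0.001 -0.   ]
```

View pics/w8.png

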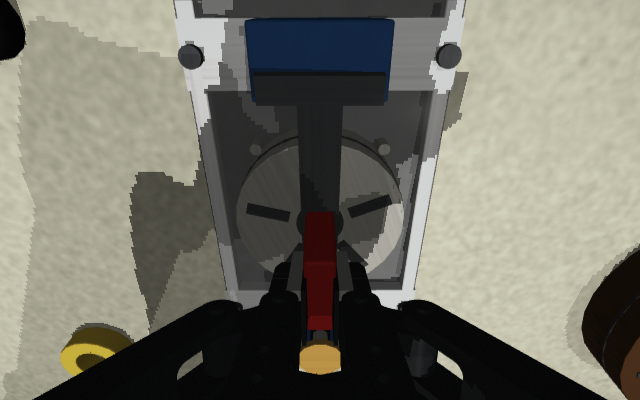

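The crosspiece (254–386) is centred over the blue fork block (246–394), and the bar hasn't slipped in the grip. Now I'll draw the stud in steps.

Emit:
{"op": "apply_moves", "data": {
  "rows": [
    [0.006,0,-0.001,0,0,0],
    [0.012,0,-0.003,0,0,0],
    [0.012,0,-0.003,0,0,0]
  ]
}}

```text
clock: 20.58
tcp_pos: [0.5673, -0.1589, 0.0627]
orientation: [3.111, 0.081, -0.385]
contact_force: [-7.6, 0.0, -5.3]
grip_width: 0.0099
gripper_force: 112.2
```

```bash
python3 - <<'E'
from h import *
P,M=where()
E
```

```text
t 20.57 tcp [ 0.5673 -0.1589  0.0627] x [ 0.968  0.051 -0.244] z [-0.244 -0.012 -0.97 ] F [-7.6  0.  -5.3] M [-0.03  0.94 -0.01] w 0.0099 g 112.18201875686646 j [ 0.07  0.66  0.11  1.71 -0.02  1.01 -1.35]
rim x 4.2 y -0.1 z 44.3 mm; tail x -145.0 y 0.1 z 59.7 mm; nose down 5.9 yaw -0.1 roll 0.0 Fx(h) 7.6
```

Emit:
{"op": "apply_moves", "data": {
  "rows": [
    [0.006,0,-0.001,0,0,0],
    [0.012,0,-0.002,0,0,0],
    [0.016,0,-0.003,0,0,0],
    [0.016,0,-0.003,0,0,0]
  ]
}}

```text
clock: 21.08
tcp_pos: [0.5692, -0.1589, 0.0621]
orientation: [3.11, 0.08, -0.392]
contact_force: [-11.3, -1.1, -4.4]
grip_width: 0.0098
gripper_force: 112.2
```

```bash
python3 - <<'E'
from h import *
P,M=where()
E
```

```text
t 21.07 tcp [ 0.5692 -0.1589  0.0621] x [ 0.967  0.05  -0.248] z [-0.248 -0.012 -0.969] F [-11.3  -1.1  -4.4] M [-0.06  1.94 -0.06] w 0.0098 g 112.20032215118408 j [ 0.06  0.66  0.11  1.7  -0.02  1.02 -1.35]
rim x 2.4 y -0.1 z 44.0 mm; tail x -146.9 y 0.2 z 58.8 mm; nose down 5.6 yaw -0.1 roll -0.0 Fx(h) 11.3
```

Emit:
{"op": "apply_moves", "data": {
  "rows": [
    [0.006,0,-0.001,0,0,0],
    [0.012,0,-0.002,0,0,0],
    [0.016,0,-0.003,0,0,0],
    [0.016,0,-0.003,0,0,0]
  ]
}}

```text
clock: 21.58
tcp_pos: [0.571, -0.1589, 0.0614]
orientation: [3.11, 0.08, -0.4]
contact_force: [-15.8, -0.5, -4.0]
grip_width: 0.0098
gripper_force: 112.2
```

```bash
python3 - <<'E'
from h import *
P,M=where()
go(P,M,*tgt(4,.0008,.042))
E
```

```text
t 21.57 tcp [ 0.571  -0.1589  0.0614] x [ 0.966  0.05  -0.253] z [-0.252 -0.012 -0.968] F [-15.8  -0.5  -4. ] M [-0.08  3.02 -0.04] w 0.0098 g 112.21387267112732 j [ 0.06  0.67  0.11  1.7  -0.02  1.03 -1.35]
rim x 0.6 y -0.0 z 43.7 mm; tail x -148.7 y 0.3 z 57.8 mm; nose down 5.4 yaw -0.1 roll -0.0 Fx(h) 15.8
row [ 0.005 -0.001  0.014] [-0.001 -0.015 -0.001]
```

Emit:
{"op": "apply_moves", "data": {
  "rows": [
    [0.003,0,0.008,0,-0.008,0],
    [0.006,0,0.015,0,-0.016,0],
    [0.006,0,0.015,0,-0.016,0]
  ]
}}

```text
clock: 21.95
tcp_pos: [0.5719, -0.1589, 0.0584]
orientation: [3.104, 0.079, -0.439]
contact_force: [-16.8, 1.1, 3.8]
grip_width: 0.0099
gripper_force: 113.1
```

```bash
python3 - <<'E'
from h import *
P,M=where()
go(P,M,*tgt(2,.0002,.0415))
go(P,M,*tgt(0.5,.0002,.041))
E
```

```text
t 21.95 tcp [ 0.5719 -0.1589  0.0584] x [ 0.959  0.049 -0.277] z [-0.277 -0.013 -0.961] F [-16.8   1.1   3.8] M [ 0.    3.95 -0.14] w 0.0099 g 113.07492256164551 j [ 0.06  0.69  0.11  1.68 -0.02  1.06 -1.35]
rim x 0.2 y 0.0 z 42.7 mm; tail x -149.4 y 0.4 z 52.9 mm; nose down 3.9 yaw -0.1 roll -0.0 Fx(h) 16.7
row [ 0.006 -0.001  0.014] [-0.001 -0.021 -0.001]
row [ 0.01  -0.001  0.023] [-0.001 -0.038 -0.001]
```

Emit:
{"op": "apply_moves", "data": {
  "rows": [
    [0.002,0,0.005,0,-0.01,0],
    [0.004,0,0.012,0,-0.021,0],
    [0.004,0,0.012,0,-0.021,0]
  ]
}}

```text
clock: 22.32
tcp_pos: [0.5723, -0.1589, 0.0556]
orientation: [3.095, 0.079, -0.49]
contact_force: [-16.4, 0.2, 5.5]
grip_width: 0.0096
gripper_force: 113.3
```

```bash
python3 - <<'E'
from h import *
P,M=where()
go(P,M,*tgt(0.5,.0002,.041))
E
```

```text
t 22.32 tcp [ 0.5723 -0.1589  0.0556] x [ 0.95   0.049 -0.309] z [-0.308 -0.015 -0.951] F [-16.4   0.2   5.5] M [ 0.01  4.17 -0.16] w 0.0096 g 113.28199625015259 j [ 0.06  0.71  0.11  1.65 -0.01  1.09 -1.36]
rim x 0.3 y 0.0 z 42.4 mm; tail x -149.6 y 0.4 z 47.8 mm; nose down 2.0 yaw -0.1 roll -0.0 Fx(h) 16.3
row [ 0.006 -0.001  0.013] [-0.001 -0.017 -0.001]
```

Emit:
{"op": "apply_moves", "data": {
  "rows": [
    [0.002,0,0.006,0,-0.01,0],
    [0.004,0,0.013,0,-0.02,0],
    [0.004,0,0.013,0,-0.02,0]
  ]
}}

```text
clock: 22.7
tcp_pos: [0.5725, -0.1588, 0.0528]
orientation: [3.086, 0.079, -0.538]
contact_force: [-15.9, 0.1, 8.8]
grip_width: 0.01
gripper_force: 113.7
```

```bash
python3 - <<'E'
from h import *
P,M=where()
go(P,M,*tgt(0,.0005,.0405))
E
```

```text
t 22.7 tcp [ 0.5725 -0.1588  0.0528] x [ 0.94   0.048 -0.338] z [-0.338 -0.016 -0.941] F [-15.9   0.1   8.8] M [ 0.03  4.41 -0.2 ] w 0.01 g 113.65175127983093 j [ 0.05  0.73  0.12  1.63 -0.01  1.13 -1.36]
rim x 0.4 y 0.0 z 42.1 mm; tail x -149.6 y 0.4 z 42.8 mm; nose down 0.3 yaw -0.1 roll -0.0 Fx(h) 15.8
row [ 0.003 -0.001  0.007] [-0.001 -0.003 -0.001]
```

The tail is at 42.8 mm, below the post tops (47) and behind them. I'll relax the pull gently, then seat the bar.

Emit:
{"op": "apply_moves", "data": {
  "rows": [
    [-0.006,0,0.004,0,-0.003,0],
    [-0.012,0,0.007,0,-0.003,0],
    [-0.018,0,0.01,0,-0.003,0],
    [-0.018,0,0.01,0,-0.003,0]
  ]
}}

```text
clock: 23.2
tcp_pos: [0.571, -0.1591, 0.0523]
orientation: [3.086, 0.08, -0.532]
contact_force: [-8.3, -0.5, 4.4]
grip_width: 0.0099
gripper_force: 113.3
```

```bash
python3 - <<'E'
from h import *
P,M=where()
E
```

```text
t 23.2 tcp [ 0.571  -0.1591  0.0523] x [ 0.941  0.049 -0.335] z [-0.334 -0.017 -0.942] F [-8.3 -0.5  4.4] M [ 0.02  2.49 -0.07] w 0.0099 g 113.31980466842651 j [ 0.05  0.73  0.12  1.63 -0.01  1.12 -1.36]
rim x 1.9 y 0.2 z 41.3 mm; tail x -148.1 y 0.5 z 42.5 mm; nose down 0.5 yaw -0.1 roll 0.0 Fx(h) 8.3
```

Emit:
{"op": "apply_moves", "data": {
  "rows": [
    [-0.006,0,0.004,0,-0.003,0],
    [-0.012,0,0.008,0,-0.005,0],
    [-0.016,0,0.012,0,-0.005,0],
    [-0.016,0,0.012,0,-0.005,0]
  ]
}}

```text
clock: 23.7
tcp_pos: [0.5707, -0.1592, 0.0516]
orientation: [3.085, 0.082, -0.53]
contact_force: [-1.2, 0.2, 4.9]
grip_width: 0.0099
gripper_force: 114.1
```

```bash
python3 - <<'E'
from h import *
P,M=where()
E
```

```text
t 23.7 tcp [ 0.5707 -0.1592  0.0516] x [ 0.941  0.05  -0.334] z [-0.333 -0.019 -0.943] F [-1.2  0.2  4.9] M [-0.04  0.7  -0.05] w 0.0099 g 114.09704089164734 j [ 0.05  0.73  0.12  1.64 -0.01  1.11 -1.36]
rim x 2.2 y 0.4 z 40.5 mm; tail x -147.8 y 0.5 z 41.9 mm; nose down 0.5 yaw -0.0 roll 0.1 Fx(h) 1.2
```

Emit:
{"op": "apply_moves", "data": {
  "rows": [
    [0,0,0.004,0,-0.006,0],
    [0,0,0.006,0,-0.012,0],
    [0,0,0.006,0,-0.012,0]
  ]
}}

```text
clock: 24.08
tcp_pos: [0.5705, -0.1592, 0.0512]
orientation: [3.08, 0.081, -0.558]
contact_force: [-3.5, 0.6, 13.0]
grip_width: 0.0096
gripper_force: 115.0
```

```bash
python3 - <<'E'
from h import *
P,M=where()
E
```

```text
t 24.07 tcp [ 0.5705 -0.1592  0.0512] x [ 0.935  0.049 -0.351] z [-0.35  -0.019 -0.936] F [-3.5  0.6 13. ] M [ 0.14  0.87 -0.02] w 0.0096 g 115.03336429595947 j [ 0.05  0.74  0.12  1.62 -0.01  1.14 -1.36]
rim x 2.6 y 0.4 z 41.5 mm; tail x -147.4 y 0.5 z 40.2 mm; nose down -0.5 yaw -0.0 roll 0.1 Fx(h) 3.5
```

Emit:
{"op": "apply_moves", "data": {
  "rows": [
    [0,0,-0.006,0,0.004,0],
    [0,0,-0.008,0,0.005,0]
  ],
  "newtons": 60
}}

```text
clock: 24.32
tcp_pos: [0.5706, -0.1592, 0.0513]
orientation: [3.082, 0.081, -0.548]
contact_force: [1.1, -1.2, 1.6]
grip_width: 0.0099
gripper_force: 113.5
```

Emit:
{"op": "apply_moves", "data": {
  "rows": [
    [0,0,0,0,0,0],
    [0,0,0,0,0,0],
    [0,0,0,0,0,0],
    [0,0,0,0,0,0]
  ],
  "claw": 0.45,
  "newtons": 20
}}

```text
clock: 24.82
tcp_pos: [0.569, -0.1588, 0.0502]
orientation: [3.081, 0.082, -0.555]
contact_force: [0.3, 0.8, 0.4]
grip_width: 0.0384
gripper_force: 0.0
```

Emit:
{"op": "apply_moves", "data": {
  "rows": [
    [0,0,-0.15,0,0,0],
    [0,0,-0.35,0,0,0],
    [0,0,-0.55,0,0,0],
    [0,0,-0.7,0,0,0],
    [0,0,-0.7,0,0,0]
  ]
}}

```text
clock: 25.45
tcp_pos: [0.6323, -0.1557, 0.2173]
orientation: [3.082, 0.082, -0.545]
contact_force: [0.2, 0.4, -0.2]
grip_width: 0.0386
gripper_force: 0.0
```

```bash
python3 - <<'E'
from h import *
P,M=state()
f=look("wrist",[("keeper_tail",.0405),("keeper_rim",.0405),("keeper",.038),("can",.006)],"w9.png")
E
```

```text
t 25.45 tcp [ 0.6323 -0.1557  0.2173] x [ 0.938  0.05  -0.343] z [-0.342 -0.02  -0.939] F [ 0.2  0.4 -0.2] M [ 0.05 -0.39  0.01] w 0.0386 g 0.0 j [ 0.03  0.65  0.14  1.36 -0.01  1.48 -1.36]
wrist eye [ 0.748 -0.15   0.328]
keeper_tail [(0.61, [319.9, 104.7], [0.6449, -0.1555, 0.0405])]
keeper_rim [(0.71, [317.4, 238.6], [0.4954, -0.1608, 0.0405])]
keeper [(0.57, [317.3, 172.8], [0.5772, -0.1567, 0.038]), (0.26, [545.6, 224.1], [0.5266, -0.4041, 0.038])]
can [(0.61, [314.5, 162.2], [0.571, -0.1539, 0.006]), (0.55, [318.2, 234.8], [0.4713, -0.1628, 0.006])]
```

View pics/w9.png

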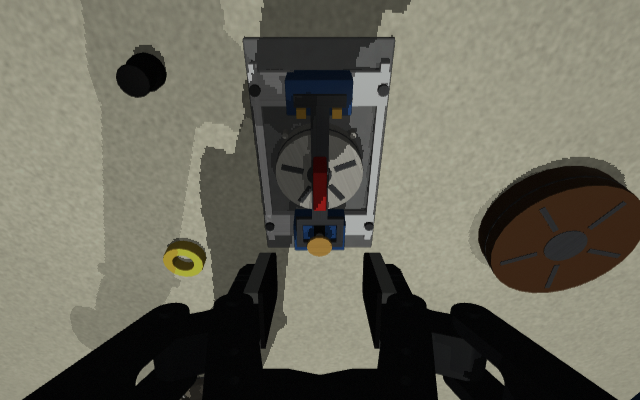

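The bar lies flat with its crosspiece behind both yellow posts (302,113 and 337,113) and its eye round the stud at (320,245). The robot is clear, so I'll hand in.

```bash
python3 -c "
from bench import r
print(r.hand_in())"
```

```text
the job is handed in; nothing more can be done
None
```

The keeper bar is latched behind both fork posts with its eye hooked on the stud, flat on its seats as far as the last picture shows. The highest pull I read was about 17 N, the robot is clear of everything, and the job is handed in; no verdict came back.

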